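# Build up the coral-grading sieve stack

## Task

Build up the grading stack on the sieve shaker, one piece at a time from the bottom: first the brass pan into the shaker's ring, then the white (fine) sieve, the blue (medium) sieve, the red (coarse) sieve, and last the grey lid with the black knob. Each piece must sit upright and fully home in the one below, let go and at rest. Leave the coral branch, the tin and the sanding block that lie among them where they are.

Things in the scene. Friction and masses are not known exactly. Their poses are not given: they have to be found in the camera images.
- pan_mid (a point): Receiving pan: brass, outside and skirt the same as the sieves (60 mm collar, 55 mm bore, 30 mm tall, lowest 8 mm tapering to 46 mm) but with a plain brass floor, no mesh; 110 g. The point is on its axis half-way up, 15 mm above its foot; z is its axis. Its skirt drops into the shaker's ring until its collar meets the ring; the point is then 7 mm above the seat point.
- fine_mid (a point): Fine sieve, closely woven mesh (2 mm): white plastic collar, 60 mm outside, 55 mm bore; 30 mm tall, steel mesh 10 mm above its foot; 70 g. The point is on its axis half-way up, 15 mm above its foot; z is its axis. The top 22 mm is straight; the lowest 8 mm is a tapered skirt, 46 mm across at the foot, 53 mm above, that enters the piece below until the collars meet: each piece adds 22 mm. Grip it round the collar.
- medium_mid (a point): Medium sieve, mesh of 4.5 mm: blue plastic collar, 60 mm outside, 55 mm bore; 30 mm tall, steel mesh 10 mm above its foot; 70 g. The point is on its axis half-way up, 15 mm above its foot; z is its axis. The top 22 mm is straight; the lowest 8 mm is a tapered skirt, 46 mm across at the foot, 53 mm above, that enters the piece below until the collars meet: each piece adds 22 mm. Grip it round the collar.
- coarse_mid (a point): Coarse sieve, wide mesh of 9 mm: red plastic collar, 60 mm outside, 55 mm bore; 30 mm tall, steel mesh 10 mm above its foot; 70 g. The point is on its axis half-way up, 15 mm above its foot; z is its axis. The top 22 mm is straight; the lowest 8 mm is a tapered skirt, 46 mm across at the foot, 53 mm above, that enters the piece below until the collars meet: each piece adds 22 mm. Grip it round the collar.
- lid_mid (a point): Lid: grey metal disc 60 mm across and 5 mm thick on the same 8 mm tapered skirt, with a round black knob 22 mm across and 24 mm tall on top; 37 mm tall in all, 70 g. The point is on its axis at mid-knob, 25 mm above its foot (disc top: 13 mm); z is its axis. Home on a sieve, the disc lies on the rim and the point is 32 mm above that sieve's point. Grip it by the knob.
- seat (a point): Sieve shaker, fixed to the bench: grey enamelled base 150 by 130 mm with dials on the front, and above it on springs a round aluminium plate, 108 mm across, with an upright steel ring (60 mm outside, 55 mm bore, 9 mm high) at its centre. The point is the centre of the ring's upper rim, 71 mm above the bench; z is up.
- coral_mid (a point): Branch of red-orange coral lying flat, about 75 by 65 mm and 17 mm high. A bystander. The point is in its middle, 8 mm above the bench.
- wax_tin_mid (a point): Small closed tin with a dark blue lid, 54 mm in diameter and 23 mm high. A bystander. The point is on its axis, half-way up.
- block_mid (a point): Cork sanding block with a band of brown abrasive paper, 56 by 34 mm and 22 mm high. A bystander. The point is its centre; x is along its length.
Not all that is in view belongs to the job. There is more than one size of the part that bears seat; the job needs the larger.

How it is judged:
On the way, in this order (a step that is already met when the one before it is completed fails the run):
1. The brass pan sits home in the shaker's ring and is let go (horizontal distance between pan_mid and seat below 0.005 m and z of pan_mid in the frame of seat between 0.0035 and 0.0105 m and angle between pan_mid's own z axis and vertical below 0.08 rad and contact force between the fingers and pan below 0.2 N), for 0.2 s.
2. The white sieve sits home in the pan and is let go (horizontal distance between fine_mid and pan_mid below 0.005 m and z of fine_mid in the frame of pan_mid between 0.0185 and 0.0255 m and angle between fine_mid's own z axis and vertical below 0.08 rad and contact force between the fingers and fine below 0.2 N), for 0.2 s.
3. The blue sieve sits home in the white one and is let go (horizontal distance between medium_mid and fine_mid below 0.005 m and z of medium_mid in the frame of fine_mid between 0.0185 and 0.0255 m and angle between medium_mid's own z axis and vertical below 0.08 rad and contact force between the fingers and medium below 0.2 N), for 0.2 s.
4. The red sieve sits home in the blue one and is let go (horizontal distance between coarse_mid and medium_mid below 0.005 m and z of coarse_mid in the frame of medium_mid between 0.0185 and 0.0255 m and angle between coarse_mid's own z axis and vertical below 0.08 rad and contact force between the fingers and coarse below 0.2 N), for 0.2 s.
5. The lid sits home in the red sieve and is let go (horizontal distance between lid_mid and coarse_mid below 0.005 m and z of lid_mid in the frame of coarse_mid between 0.0285 and 0.0355 m and angle between lid_mid's own z axis and vertical below 0.08 rad and contact force between the fingers and lid below 0.2 N), for 0.2 s.
At the end, for the whole second after the job is handed in: From the bottom up: brass pan in the shaker's ring, white, blue and red sieve and the lid, each with its axis within 5 mm of the one below, at its seated height within 3.5 mm, upright within 0.08 rad, released and at rest (horizontal distance between pan_mid and seat below 0.005 m and z of pan_mid in the frame of seat between 0.0035 and 0.0105 m and angle between each of pan_mid, fine_mid, medium_mid, coarse_mid, lid_mid's own z axis and vertical below 0.08 rad and linear speed of each of pan, fine, medium, coarse, lid below 0.01 m/s and horizontal distance between fine_mid and pan_mid below 0.005 m and z of fine_mid in the frame of pan_mid between 0.0185 and 0.0255 m and horizontal distance between medium_mid and fine_mid below 0.005 m and z of medium_mid in the frame of fine_mid between 0.0185 and 0.0255 m and horizontal distance between coarse_mid and medium_mid below 0.005 m and z of coarse_mid in the frame of medium_mid between 0.0185 and 0.0255 m and horizontal distance between lid_mid and coarse_mid below 0.005 m and z of lid_mid in the frame of coarse_mid between 0.0285 and 0.0355 m); the robot touches nothing.
It fails at once if the coral branch is shifted by more than 25 mm (distance of coral_mid from where it was at the start of the episode above 0.025 m).
It fails at once if the tin is shifted by more than 25 mm (distance of wax_tin_mid from where it was at the start of the episode above 0.025 m).
It fails at once if the sanding block is shifted by more than 25 mm (distance of block_mid from where it was at the start of the episode above 0.025 m).
It also fails if it takes over 112 s, if anything falls off the work surface, if the arm or the gripper's body presses on something with over 40 N, if the wrist force passes 120 N, or if a joint passes its speed limit or range.

## Robot

A 6-joint arm with a two-finger parallel gripper is mounted at the origin on the work surface. World frame = base frame: x ahead of the robot, y to its left, z up, the work surface at z = 0. Lengths are in m, angles in rad, forces in N, time in s.
With the tool pointing down it reaches from about 0.35 to 0.775 m from the base axis. Payload 5.5 kg.
Tool frame: the origin (TCP) lies on the centre line of the jaws, within the pads' length; the fingertips stand 11 mm ahead of it and the grasp point (between the pads) lies 8 mm behind it; z points along the fingers, y is the line along which they close (so a half turn about z gives the same grasp; the last joint's range is limited). The gripper opens to 85 mm and grips with 20 to 120 N. Pads are 22 mm wide; open, the fingers measure 114 mm over their backs; the gripper's body (76 mm by 85 mm) begins 54 mm behind the grasp point. The pads swing forward as they close: fully open they stand 13 mm farther back than shut.
Start: joints at [-1.447, 0.313, 0.046, 1.304, 0, 1.431], TCP at [0.15, -0.555, 0.242] pointing down, gripper open.
Joint ranges: [-2.76, 2.76], [-0.86, 1.69], [-1.03, 1.26], [-2.2, 2.34], [-1.47, 1.5], [-3.14, 3.14]. Speed limits (rad/s): [2.57, 2.57, 3.14, 3.14, 3.14, 3.14].

## Interface

Orientations are given as a unit quaternion [w, x, y, z].
In Python, from workcell import get_state, eyes, env gives the robot as it stands.
- The arm moves only by the shell command python3 -m inch 'ROWS' [OPENING] [FORCE]. ROWS is JSON, one flat list of numbers, 4 for each row, row after row: the shift along the tool's x, y, z in cm, then the turn about the tool's z in rad. A call has exactly 5 rows; each row shifts and turns the commanded pose from where the row before left it, along the tool's axes as they then stand; what a row does not reach is not made up. A row lasts 1/12 s, in which the tool goes at most 41.7 mm and 7.16 degrees, less where a joint would pass 70% of its speed; a pose out of reach is approached as far as the arm can. A call is refused whole if a number of a shift passes 4.17 or a number of a turn 0.125, either way. A call with a gripper value outside its range is refused whole. OPENING is the opening, from -1 (shut) to 1 (fully open), set as the call begins (- or left out, the last holds). The fingers move at their own pace and stop on an object; FORCE is the grip in N (left out, the last holds). Time passes only in rows, so rows that do not move let the fingers close, or fill a call up. It gives the time, the measured TCP pose, the force, the opening and the grip force at its end, in the units of the state.
- get_state(): the state, without advancing time (a new reading comes with each control period).
- eyes.read_camera(name): name is "scene" or "side" or "wrist"; returns the picture (384x512x3 uint8, red, green, blue); there is no depth.
- eyes.camera_info(name): a dict with "fovy" (degrees; the focal length in pixels is half the picture's height over the tangent of half this angle, whatever the lens; pixels are square), "cx", "cy" (the principal point, pixels), "D" ([k1, k2, p1, p2, k3] as OpenCV has them; the pictures are not rectified), "xyz" and "orientation" of the camera in the world. Camera axes: x right, y down, z forward; pixel columns grow to the right and rows downward; lengths in m; the calibration is good to about 2 mm. A picture is of the moment at which its call begins: read the wrist's pose just before it. camera_info takes no time and is no camera call; for the wrist camera it gives the pose at the moment of the call.
- env.hand_in(): hands the job in; it is judged then, once.
The state is a dict: "clock": time; "joint_pos": joint angles; "qvel": joint speeds; "tau": joint torques, N m; "tcp_pos": TCP position; "orientation": TCP orientation; "wrist_force": force on the tool from outside, world axes, zero at the start; "ft_torque": the same for the moment, N m; "finger_gap": finger opening in m; "grip_force": force on a finger pad.
Only numpy, scipy, OpenCV 4.12 (cv2) and the standard library are available. Lean on these libraries where they do the work, as an engineer would, in place of code of your own. Each camera call takes 0.05 s, during which the arm holds its last target. There are 200 camera calls.

## Working session

There is one attempt and no reset: what is moved stays moved. The work goes in short steps, Python scripts to look and compute and a shell command to move; the robot and the scene stay as the last step left them, time stands still between calls to the robot, and variables do not carry over. Pictures are saved under pics/ and viewed, at most 17 in all, crops included, and the job is handed in when it is done.

```bash
mkdir -p pics; ls
python3 - <<'E'
from workcell import get_state, eyes
import cv2
print(get_state())
for n in ("scene","side","wrist"):
    print(n,eyes.camera_info(n))
    im=eyes.read_camera(n); cv2.imwrite(f"pics/{n}0.png",cv2.cvtColor(im,cv2.COLOR_RGB2BGR))
E
```

```text
pics
{'clock': 0.0, 'joint_pos': array([-1.44662023e+00,  3.14022365e-01,  4.49808405e-02,  1.30357643e+00,
       -2.85018930e-06,  1.43121086e+00]), 'qvel': array([-3.93538122e-05,  4.39473890e-04, -2.38932831e-04, -3.60486090e-04,
        1.44419747e-04, -2.00411781e-04]), 'tau': array([ 3.88572507e-04, -4.80627680e+01,  2.98534799e+01,  1.92879571e-02,
       -1.02669644e-04,  7.12451325e-06]), 'tcp_pos': array([ 0.14984838, -0.55463367,  0.2413971 ]), 'orientation': array([-9.10795862e-04,  9.91315915e-01,  1.31498770e-01,  5.59239927e-06]), 'wrist_force': array([ 0.40070621,  0.25456943, -0.39161112]), 'ft_torque': array([ 0.00931823,  0.0228642 , -0.05783213]), 'grip_force': 0.0, 'finger_gap': 0.08503182350497036}
scene {'fovy': 44.57101608640207, 'cx': 258.75090009862583, 'cy': 190.74593450178477, 'D': array([-0.10956493,  0.        ,  0.        ,  0.        ,  0.        ]), 'xyz': array([ 1.06285872, -0.20991294,  1.0503442 ]), 'orientation': array([-0.23456204,  0.78306695,  0.55431415, -0.15659699])}
side {'fovy': 52.308138743306195, 'cx': 257.1085139888356, 'cy': 191.18855963819297, 'D': array([-0.1310028,  0.       ,  0.       ,  0.       ,  0.       ]), 'xyz': array([0.31527548, 0.76688964, 0.52663192]), 'orientation': array([ 0.04579868, -0.08658209,  0.86084736, -0.49934741])}
wrist {'fovy': 61.365875032533665, 'cx': 262.3522136956489, 'cy': 191.12277183776064, 'D': array([-0.02416733,  0.        ,  0.        ,  0.        ,  0.        ]), 'xyz': array([ 0.22258601, -0.53594065,  0.3713103 ]), 'orientation': array([ 0.11734549,  0.78515165, -0.60125776, -0.09086268])}
```

View pics/scene0.png

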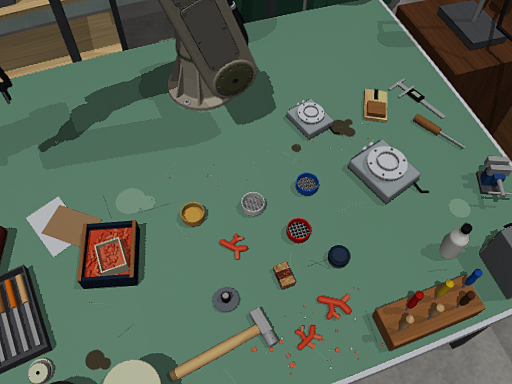

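View pics/side0.png

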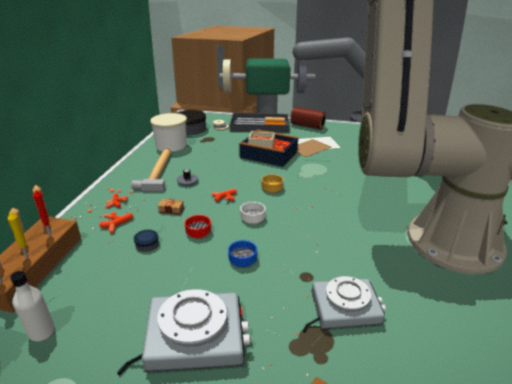

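Candidates in scene: shakers at (388,162) large and (311,112) small; the larger is the seat. The pan is at (193,214), the only brass piece; the jar lid at (130,372) and the boxes are clutter. White sieve (253,204), blue (307,184) versus dark blue tin (339,256), red (299,230) versus the corals at (234,246), (335,303), (309,337). The lid is at (226,298). One close crop to check.

```bash
cat > h.py <<'E'
import numpy as np, cv2
from scipy.spatial.transform import Rotation as R
from workcell import get_state, eyes
def cam(n):
    i=eyes.camera_info(n); f=192/np.tan(np.radians(i['fovy'])/2)
    K=np.array([[f,0,i['cx']],[0,f,i['cy']],[0,0,1]]); q=i['orientation']
    return K,np.array(i['D']),np.array(i['xyz']),R.from_quat([q[1],q[2],q[3],q[0]]).as_matrix()
def onplane(c,uv,z):
    K,D,o,M=c
    p=cv2.undistortPoints(np.array([uv],float).reshape(-1,1,2),K,D).reshape(-1,2)
    d=np.c_[p,np.ones(len(p))]@M.T
    return (o+d*((z-o[2])/d[:,2])[:,None])[:,:2]
def proj(c,X):
    K,D,o,M=c
    r=cv2.Rodrigues(M.T)[0]
    return cv2.projectPoints(np.array(X,float).reshape(-1,1,3),r,-M.T@o,K,D)[0].reshape(-1,2)
def snap(n,name=None):
    c=cam(n); im=cv2.cvtColor(eyes.read_camera(n),cv2.COLOR_RGB2BGR)
    if name: cv2.imwrite(f'pics/{name}.png',im)
    return c,im
E
python3 - <<'E'
from h import *
c=cam("scene"); s=cam("side")
L=dict(pan=(193,213,.03,272,183),fine=(253,203,.03,253,212),med=(307,183,.03,243,252),coarse=(299,229,.03,198,226),lid=(225,294,.037,187,174),seat=(388,160,.071,193,316),small=(311,111,.05,349,292),tin=(339,255,.023,146,239),block=(285,274,.02,171,207),coral=(234,245,.01,225,195))
for k,(u,v,z,a,b) in L.items(): print(k,onplane(c,(u,v),z).round(3),onplane(s,(a,b),z).round(3))
im=cv2.imread('pics/scene0.png')[90:320,170:450]
cv2.imwrite('pics/crop.png',cv2.resize(im,None,fx=2.6,fy=2.6,interpolation=cv2.INTER_CUBIC))
E
```

```text
pan [[ 0.458 -0.153]] [[ 0.45  -0.135]]
fine [[ 0.48  -0.001]] [[0.471 0.014]]
med [[0.468 0.153]] [[0.46  0.163]]
coarse [[0.588 0.081]] [[0.578 0.095]]
lid [[ 0.69  -0.142]] [[ 0.684 -0.125]]
seat [[0.495 0.37 ]] [[0.488 0.381]]
small [[0.254 0.254]] [[0.252 0.259]]
tin [[0.683 0.148]] [[0.676 0.156]]
block [[0.684 0.007]] [[0.674 0.019]]
coral [[ 0.567 -0.081]] [[ 0.565 -0.081]]
```

View pics/crop.png

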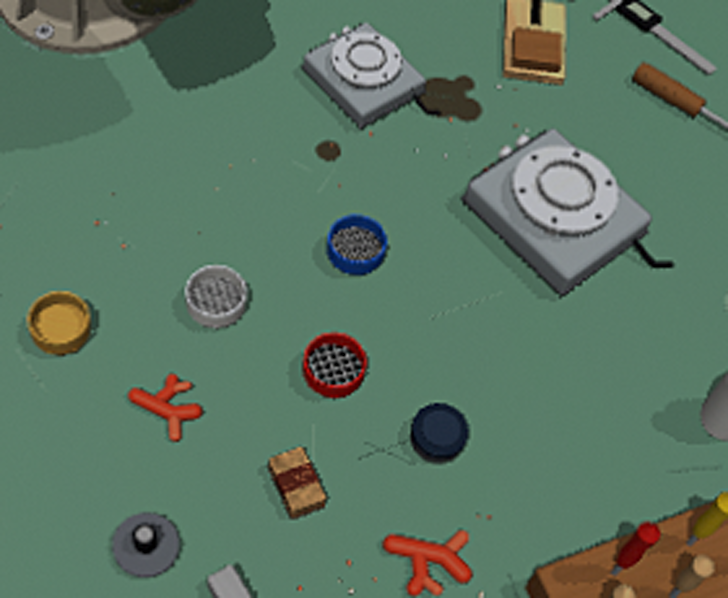

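View pics/wrist0.png

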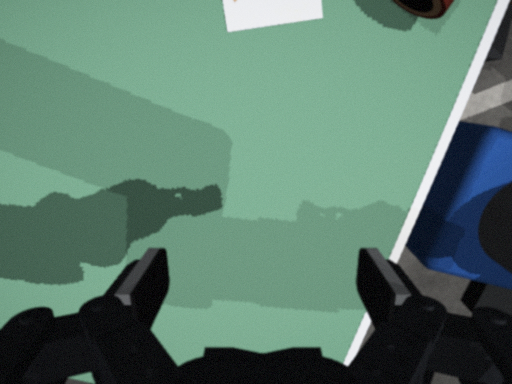

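The crop confirms the choices: brass pan, white sieve (mesh), blue and red sieves, lid with knob, and the large shaker. The wrist view has image-up along tool x and the fingers at the bottom edge. I'll align the tool to the world axes and move to a viewpoint.

```bash
python3 -m inch '[0,0,0,0.088,0,0,0,0.088,0,0,0,0.088,3,-2.7,0,0,3,-2.7,0,0]' 1 40
python3 -m inch '[3,-2.7,0,0,3,-2.7,0,0,3,-2.7,0,0,1,-4,0,0,1,-4,0,0]'
python3 -m inch '[1,-4,0,0,1,-4,0,0,1,-4,0,0,1,-4,0,0,1,-4,0,0]'
python3 -m inch '[1,-4,0,0,1,-4,0,0,1,-4,0,0,0,0,0,0,0,0,0,0]'
python3 - <<'E'
from h import *
c,im=snap('wrist','w1'); print(c[2],c[3])
E
```

```text
clock: 0.57
tcp_pos: [0.2092, -0.5015, 0.2414]
orientation: [-0.0, 1.0, -0.002, -0.0]
wrist_force: [1.0, -0.2, 0.3]
finger_gap: 0.0852
grip_force: 0.0
clock: 0.98
tcp_pos: [0.321, -0.3386, 0.2417]
orientation: [-0.0, 1.0, 0.0, -0.0]
wrist_force: [1.1, 0.5, 0.1]
finger_gap: 0.0854
grip_force: 0.0
clock: 1.4
tcp_pos: [0.3698, -0.1382, 0.2422]
orientation: [0.0, 1.0, -0.0, 0.0]
wrist_force: [1.8, -0.1, -0.2]
finger_gap: 0.0858
grip_force: 0.0
clock: 1.82
tcp_pos: [0.4, -0.0177, 0.2421]
orientation: [0.0, 1.0, 0.003, -0.0]
wrist_force: [-0.8, -0.2, -0.5]
finger_gap: 0.0851
grip_force: 0.0
[ 0.47531411 -0.01784675  0.37193732] [[ 6.10788074e-03 -9.55773687e-01 -2.94039712e-01]
 [-9.99981342e-01 -5.80968772e-03 -1.88756860e-03]
 [ 9.58095031e-05  2.94045755e-01 -9.55791340e-01]]
```

View pics/w1.png

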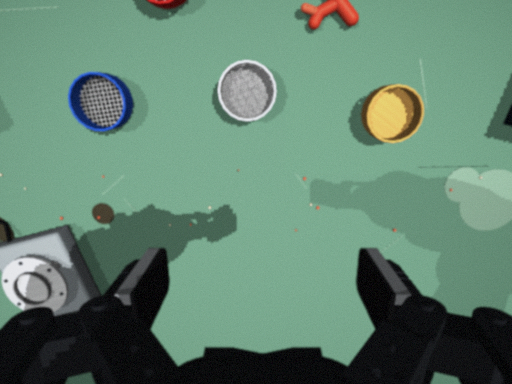

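Wrist view: pan rim at about (393,113), white at (246,90), blue at (100,102), red cut off at the top (167,0), coral at (331,12). I'll measure by matching the coloured silhouette's centroid to the projected model hull.

```bash
cat >> h.py <<'E'
HSV=dict(pan=((15,110,60),(32,255,255)),fine=((0,0,110),(180,40,255)),med=((105,130,50),(125,255,255)),coarse=((0,150,50),(6,255,255)),ring=((0,0,110),(180,40,255)))
def model(xy,z0=0.):
    t=np.linspace(0,2*np.pi,60)
    return np.vstack([np.c_[xy[0]+r*np.cos(t),xy[1]+r*np.sin(t),0*t+z0+z] for r,z in ((.03,.03),(.03,.008),(.023,0))])
def cen(h): m=cv2.moments(h); return np.array([m['m10'],m['m01']])/m['m00'],m['m00']
def find(c,im,k,xy,z0=0.,win=45):
    """xy guess -> refined, area ratio"""
    g=proj(c,[[*xy,z0+.019]])[0]
    m=cv2.inRange(cv2.cvtColor(im,cv2.COLOR_BGR2HSV),*[np.array(a) for a in HSV[k]])
    w=np.zeros_like(m); cv2.circle(w,tuple(int(a) for a in g),win,255,-1); m&=w
    m=cv2.morphologyEx(m,cv2.MORPH_CLOSE,np.ones((5,5),np.uint8))
    cs=max(cv2.findContours(m,cv2.RETR_EXTERNAL,cv2.CHAIN_APPROX_NONE)[0],key=lambda a:cv2.contourArea(cv2.convexHull(a)))
    t,A=cen(cv2.convexHull(cs)); xy=np.array(xy,float)
    for _ in range(6):
        q,B=cen(cv2.convexHull(proj(c,model(xy,z0)).astype(np.float32)))
        xy+=(onplane(c,t,z0+.02)-onplane(c,q,z0+.02))[0]
    return xy,A/B
E
python3 - <<'E'
from h import *
W=cv2.imread('pics/w1.png'); c=cam('wrist')
S=cv2.imread('pics/scene0.png'); s=cam('scene'); d=cv2.imread('pics/side0.png'); e=cam('side')
for k,p in dict(pan=(393,113),fine=(246,90),med=(100,102)).items():
    g=onplane(c,p,.02)[0]; print(k,*[(a[0].round(4),round(a[1],2)) for a in (find(c,W,k,g),find(s,S,k,g,0,24),find(e,d,k,g,0,24))])
g=(.583,.088); print('coarse',find(s,S,'coarse',g,0,24),find(e,d,'coarse',g,0,24))
E
```

```text
pan (array([ 0.4538, -0.1574]), 0.92) (array([ 0.453 , -0.1547]), 0.93) (array([ 0.4536, -0.1569]), 0.86)
fine (array([ 0.4761, -0.0037]), 1.0) (array([ 0.4726, -0.0006]), 0.88) (array([ 0.4761, -0.0047]), 0.93)
med (array([0.4653, 0.1514]), 0.94) (array([0.4633, 0.1555]), 0.92) (array([0.4644, 0.1529]), 0.89)
coarse (array([0.58459722, 0.08162493]), 0.9075669913150062) (array([0.5854385 , 0.07854168]), 0.8688475930525734)
```

Three cameras agree to about 3 mm. Going for the pan at (0.4535,-0.157).

```bash
python3 -m inch '[1.34,3.48,0,0,1.34,3.48,0,0,1.34,3.48,0,0,1.33,3.48,0,0,0,0,4,0]'
python3 -m inch '[0,0,4,0,0,0,4,0,0,0,4,0,0,0,3.5,0,0,0,2.4,0]'
python3 -m inch '[0,0,1,0,0,0,0,0,0,0,0,0,0,0,0,0,0,0,0,0]'
python3 -m inch '[0,0,0,0,0,0,0,0,0,0,0,0,0,0,0,0,0,0,0,0]' -1 30
python3 -m inch '[0,0,0,0,0,0,0,0,0,0,0,0,0,0,0,0,0,0,0,0]'
python3 -c "
from h import *
snap('side','s1');snap('wrist','w2')
im=cv2.imread('pics/s1.png')[110:260,180:380];w=cv2.imread('pics/w2.png')
cv2.imwrite('pics/c1.png',np.hstack([cv2.resize(im,(512,384)),w])[:, :])
cv2.imwrite('pics/c1.png',cv2.resize(cv2.imread('pics/c1.png'),(800,300)))"
```

```text
clock: 2.28
tcp_pos: [0.4604, -0.1703, 0.2088]
orientation: [0.005, 1.0, -0.004, 0.008]
wrist_force: [2.8, -1.4, 0.8]
finger_gap: 0.0854
grip_force: 0.0
clock: 2.7
tcp_pos: [0.4506, -0.1608, 0.0199]
orientation: [-0.001, 1.0, -0.002, -0.002]
wrist_force: [-1.6, -0.5, 0.4]
finger_gap: 0.0852
grip_force: 0.0
clock: 3.12
tcp_pos: [0.455, -0.1607, 0.0152]
orientation: [0.001, 1.0, -0.0, 0.002]
wrist_force: [0.2, -0.1, -0.7]
finger_gap: 0.0856
grip_force: 0.0
clock: 3.53
tcp_pos: [0.4543, -0.1596, 0.0147]
orientation: [0.001, 1.0, 0.0, 0.001]
wrist_force: [-2.0, 0.7, 7.9]
finger_gap: 0.06
grip_force: 31.0
clock: 3.95
tcp_pos: [0.4543, -0.1597, 0.0147]
orientation: [0.001, 1.0, 0.0, 0.001]
wrist_force: [-0.9, 1.0, 8.0]
finger_gap: 0.0598
grip_force: 31.0
```

View pics/c1.png

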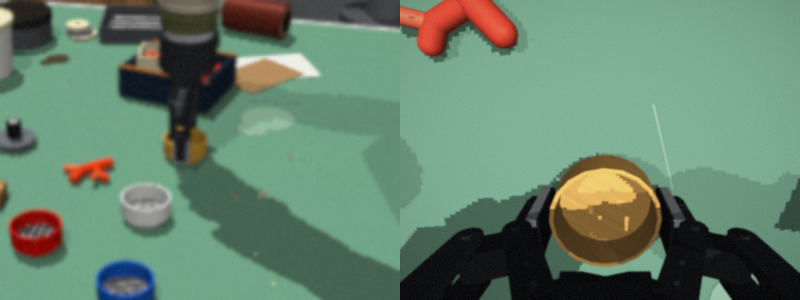

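Pan gripped: gap 60 mm, and it's centred between the pads in the wrist view. Lifting and moving to view the ring.

```bash
python3 -m inch '[0,0,-4,0,0,0,-4,0,0,0,-4,0,0,0,-4,0,0,0,-2,0]'
python3 -m inch '[-0.5,-4,0,0,-0.5,-4,0,0,-0.5,-4,0,0,-0.5,-4,0,0,-0.5,-4,0,0]'
python3 -m inch '[-0.5,-4,0,0,-0.5,-4,0,0,0,-4,0,0,0,-4,0,0,0,-4,0,0]'
python3 -m inch '[0,-4,0,0,0,-4,0,0,0,-4,0,0,0,-1,0,0,0,0,0,0]'
python3 -m inch '[0,0,0,0,0,0,0,0,0,0,0,0,0,0,0,0,0,0,0,0]'
python3 -c "
from h import *
c,_=snap('wrist','w3');np.savez('w3c.npz',K=c[0],D=c[1],o=c[2],M=c[3])"
```

```text
clock: 4.47
tcp_pos: [0.4551, -0.16, 0.1986]
orientation: [0.002, 1.0, 0.0, 0.003]
wrist_force: [0.6, -0.0, -1.1]
finger_gap: 0.0599
grip_force: 34.1
clock: 4.88
tcp_pos: [0.4278, 0.0423, 0.1937]
orientation: [0.0, 1.0, -0.0, 0.0]
wrist_force: [0.8, -0.7, -2.0]
finger_gap: 0.0596
grip_force: 34.1
clock: 5.3
tcp_pos: [0.4175, 0.149, 0.1979]
orientation: [-0.037, 0.998, 0.057, -0.002]
wrist_force: [0.4, -0.2, -1.3]
finger_gap: 0.0601
grip_force: 34.1
clock: 5.72
tcp_pos: [0.4118, 0.204, 0.2103]
orientation: [-0.065, 0.993, 0.101, -0.007]
wrist_force: [-0.4, -0.0, -1.5]
finger_gap: 0.0597
grip_force: 34.1
clock: 6.13
tcp_pos: [0.412, 0.2029, 0.2098]
orientation: [-0.065, 0.993, 0.099, -0.007]
wrist_force: [-0.3, 0.2, -0.8]
finger_gap: 0.0599
grip_force: 34.1
```

View pics/w3.png

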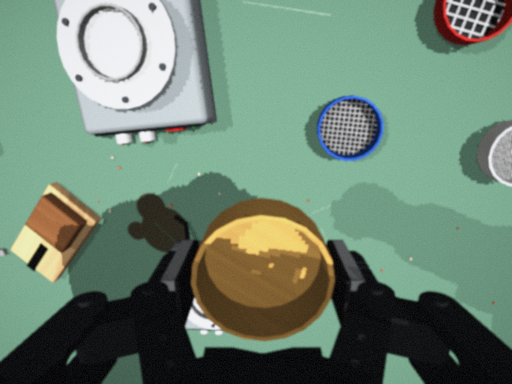

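Run:
```python
from h import *
s=get_state();print(s['joint_pos'].round(3),s['tcp_pos'])
z=np.load('w3c.npz');c=(z['K'],z['D'],z['o'],z['M'])
for p in ((112,43),(118,52)): print(onplane(c,p,.071),onplane(c,p,.062))
im=cv2.imread('pics/w3.png')[0:120,50:190];cv2.imwrite('pics/c3.png',cv2.resize(im,None,fx=4,fy=4,interpolation=cv2.INTER_CUBIC))
s=cv2.imread('pics/scene0.png')[130:195,345:425]
cv2.imwrite('pics/c3.png',np.vstack([cv2.resize(im,(500,290),interpolation=cv2.INTER_CUBIC) if 0 else cv2.resize(im,(336,288),interpolation=cv2.INTER_CUBIC),cv2.resize(s,(336,288),interpolation=cv2.INTER_CUBIC)]))
```

```text
[ 0.199  0.091 -0.32   1.162  0.13   3.141] [0.4119783  0.20302625 0.20981074]
[[0.49547165 0.36387044]] [[0.49567616 0.36936989]]
[[0.48951796 0.35819594]] [[0.48952204 0.36350435]]
```

View pics/c3.png

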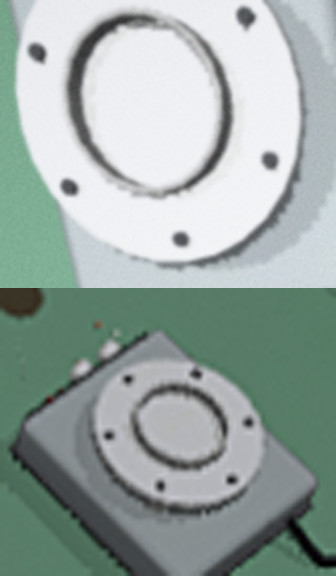

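The seat is roughly at (0.495,0.366): ring centre at w3 pixel (112,42) and scene pixel (388,161). Joint 6 is at its limit, so I'm turning the tool by −90°, which suits the whole workspace (tool x = world y, tool y = world x).

```bash
python3 -m inch '[0,0,0,-0.12,0,0,0,-0.12,0,0,0,-0.12,0,0,0,-0.12,0,0,0,-0.12]'
python3 -c "
from h import *
print(get_state()['joint_pos'].round(3))"
```

```text
clock: 6.6
tcp_pos: [0.412, 0.2032, 0.2098]
orientation: [-0.064, 0.918, 0.391, 0.012]
wrist_force: [0.1, 0.7, -1.3]
finger_gap: 0.0597
grip_force: 34.1
[ 0.199  0.091 -0.319  1.162  0.13   2.535]
```

The commanded pose has inherited a 0.13 rad tilt from the saturation, and the moves offer no tilt axis. By mirror symmetry, saturating J6 at its lower limit while moving −y should undo it, so I'm rotating J6 there.

```bash
T='-0.12'
python3 -m inch '[0,0,0,-0.12,0,0,0,-0.12,0,0,0,-0.12,0,0,0,-0.12,0,0,0,-0.12]' >/dev/null
python3 -m inch '[0,0,0,-0.12,0,0,0,-0.12,0,0,0,-0.12,0,0,0,-0.12,0,0,0,-0.12]' >/dev/null
python3 -m inch '[0,0,0,-0.12,0,0,0,-0.12,0,0,0,-0.12,0,0,0,-0.12,0,0,0,-0.12]' >/dev/null
python3 -m inch '[0,0,0,-0.12,0,0,0,-0.12,0,0,0,-0.12,0,0,0,-0.12,0,0,0,-0.12]' >/dev/null
python3 -m inch '[0,0,0,-0.12,0,0,0,-0.12,0,0,0,-0.12,0,0,0,-0.12,0,0,0,-0.12]' >/dev/null
python3 -m inch '[0,0,0,-0.12,0,0,0,-0.12,0,0,0,-0.12,0,0,0,-0.12,0,0,0,-0.12]' >/dev/null
python3 -m inch '[0,0,0,-0.12,0,0,0,-0.12,0,0,0,-0.12,0,0,0,-0.12,0,0,0,-0.12]' >/dev/null
python3 -m inch '[0,0,0,-0.12,0,0,0,-0.12,0,0,0,-0.12,0,0,0,-0.12,0,0,0,-0.12]' >/dev/null
python3 -m inch '[0,0,0,-0.12,0,0,0,-0.12,0,0,0,-0.12,0,0,0,-0.12,0,0,0,-0.07]'
cat >> h.py <<'E'
def rep():
    s=get_state(); q=s['orientation']; M=R.from_quat([q[1],q[2],q[3],q[0]]).as_matrix()
    print('J',s['joint_pos'].round(3),'tcp',s['tcp_pos'].round(4),'xax',M[:,0].round(3),'zax',M[:,2].round(3),'t',round(s['clock'],1))
E
python3 -c "
from h import *
rep()"
```

```text
clock: 10.35
tcp_pos: [0.412, 0.2032, 0.2098]
orientation: [-0.063, 0.996, -0.064, -0.018]
wrist_force: [-0.5, 0.4, -0.9]
finger_gap: 0.0595
grip_force: 34.1
J [ 0.199  0.091 -0.319  1.162  0.13  -2.815] tcp [0.412  0.2032 0.2098] xax [ 0.991 -0.124 -0.043] zax [-0.028  0.127 -0.992] t 10.3
```

```bash
python3 -m inch '[0,0,-1,-0.1,0,0,-1,-0.1,0,4,-0.5,0,0,4,-0.5,0,0,0,0,0]' >/dev/null; python3 -c "
from h import *
rep()"
python3 -m inch '[0,4,-0.5,0,0,4,-0.5,0,0,0,0,0,0,0,0,0,0,0,0,0]' >/dev/null; python3 -c "
from h import *
rep()"
```

```text
J [ 0.046  0.056 -0.308  1.226  0.115 -3.14 ] tcp [0.4177 0.1327 0.2295] xax [ 0.999  0.045 -0.019] zax [-0.024  0.114 -0.993] t 10.8
J [-3.000e-03  4.800e-02 -3.110e-01  1.231e+00  8.000e-02 -3.141e+00] tcp [0.4197 0.1018 0.2306] xax [ 1.    -0.004 -0.02 ] zax [-0.019  0.08  -0.997] t 11.2
```

```bash
python3 -m inch '[0,4,0,0,0,4,0,0,0,4,0,0,0,0,0,0,0,0,0,0]' >/dev/null; python3 -c "
from h import *
rep()"
python3 -m inch '[0,4,0,0,0,0,0,0,0,0,0,0,0,0,0,0,0,0,0,0]' >/dev/null; python3 -c "
from h import *
rep()"
```

```text
J [-0.085  0.041 -0.334  1.216  0.024 -3.141] tcp [0.4198 0.0516 0.2232] xax [ 0.996 -0.086 -0.021] zax [-0.018  0.026 -0.999] t 11.6
J [-0.112  0.039 -0.339  1.214  0.005 -3.141] tcp [0.4191 0.0351 0.2225] xax [ 0.993 -0.112 -0.02 ] zax [-0.02   0.007 -1.   ] t 12.0
```

Tilt is down to 0.02 rad, good enough. Next I turn to yaw −90° (the short way, mid-range for J6) and go to view the ring from its far side.

```bash
cat >> h.py <<'E'
def togo(x,y,z):
    s=get_state(); q=s['orientation']; M=R.from_quat([q[1],q[2],q[3],q[0]]).as_matrix()
    d=M.T@(np.array([x,y,z])-s['tcp_pos'])*100; print('shift cm',d.round(2),'yaw',round(np.arctan2(M[1,0],M[0,0]),3)); return d
E
python3 -m inch '[0,0,0,0.12,0,0,0,0.12,0,0,0,0.12,0,0,0,0.12,0,0,0,0.12]' >/dev/null
python3 -m inch '[0,0,0,0.12,0,0,0,0.12,0,0,0,0.12,0,0,0,0.12,0,0,0,0.12]' >/dev/null
python3 -m inch '[0,0,0,0.12,0,0,0,0.12,0,0,0,0.02,-3.78,-0.7,0,0,-3.78,-0.7,0,0]' >/dev/null
python3 -m inch '[-3.78,-0.7,0,0,-3.78,-0.7,0,0,-3.78,-0.7,0,0,-3.78,-0.7,0,0,-3.78,-0.7,0,0]' >/dev/null
python3 -m inch '[-3.78,-0.7,0,0,-3.78,-0.7,0,0,-3.78,-0.7,0,0,-3.78,-0.7,0,0,0,0,0,0]' >/dev/null
python3 -m inch '[0,0,0,0,0,0,0,0,0,0,0,0,0,0,0,0,0,0,0,0]' >/dev/null
python3 - <<'E'
from h import *
rep(); c,_=snap('wrist','w4');np.savez('w4c.npz',K=c[0],D=c[1],o=c[2],M=c[3])
for p in proj(c,[[.495,.367,.071]]): print(p)
E
```

```text
J [ 0.607  0.519  0.314  1.377  0.017 -0.96 ] tcp [0.4975 0.4488 0.2245] xax [-0.004 -1.    -0.007] zax [-0.019  0.007 -1.   ] t 14.5
[261.90337714  82.72262248]
```

View pics/w4.png

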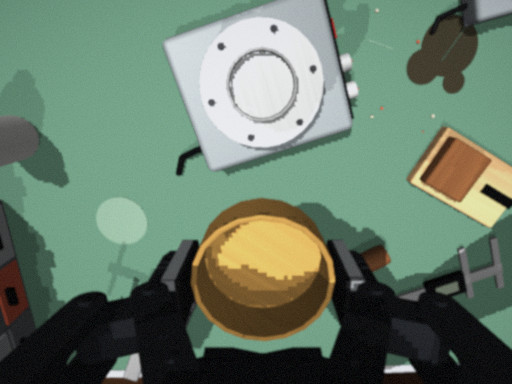

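Run:
```python
from h import *
z=np.load('w4c.npz');c=(z['K'],z['D'],z['o'],z['M']); im=cv2.imread('pics/w4.png')
g=cv2.cvtColor(im,cv2.COLOR_BGR2GRAY)
print(onplane(c,(262,86),.071), [int(g[86,u]) for u in (180,208,262,340)])
hs=cv2.cvtColor(im,cv2.COLOR_BGR2HSV)
for th in (205,215,225):
    m=((g>th)&(hs[...,1]<40)).astype(np.uint8); m[150:]=0; m[:, :180]=0; m[:,335:]=0
    k=max(cv2.findContours(m,cv2.RETR_EXTERNAL,cv2.CHAIN_APPROX_NONE)[0],key=cv2.contourArea)
    e=cv2.fitEllipse(cv2.convexHull(k)); print(th,e, onplane(c,e[0],.062))
# dark edges of ring
r=g[50:122,226:298]; print(onplane(c,(227,86),.071)-onplane(c,(297,86),.071))
t=np.linspace(0,2*np.pi,200)
# best ring: minimise brightness along outer foot circle r=.030 at z=.062
from scipy.optimize import minimize
G=cv2.GaussianBlur(g,(3,3),0).astype(float)
def cost(p,r,zz):
    uv=proj(c,np.c_[p[0]+r*np.cos(t),p[1]+r*np.sin(t),0*t+zz]).astype(np.float32)
    return cv2.remap(G.astype(np.float32),uv[:,0].reshape(-1,1),uv[:,1].reshape(-1,1),cv2.INTER_LINEAR).mean()
for r,zz in ((.0305,.062),(.0275,.071),(.03,.071)):
    b=min(((cost((x,y),r,zz),x,y) for x in np.arange(.485,.506,.001) for y in np.arange(.355,.38,.001))); print(r,zz,b)
togo(.495,.367,.12)
```

```text
[[0.49493149 0.36960312]] [182, 233, 230, 184]
205 ((246.58152770996094, 84.13858032226562), (137.95828247070312, 153.51268005371094), 78.38084411621094) [[0.50799159 0.36793835]]
215 ((251.10543823242188, 78.83771514892578), (128.22947692871094, 148.11036682128906), 112.5379409790039) [[0.50405229 0.36363521]]
225 ((260.397705078125, 81.80557250976562), (122.55616760253906, 128.244140625), 0.3185923397541046) [[0.49613024 0.36608287]]
[[ 0.05834382 -0.00023704]]
0.0305 0.062 (np.float32(178.75653), np.float64(0.495), np.float64(0.372))
0.0275 0.071 (np.float32(148.48026), np.float64(0.494), np.float64(0.371))
0.03 0.071 (np.float32(185.2527), np.float64(0.496), np.float64(0.372))
shift cm [ 8.27  0.02 10.4 ] yaw -1.575
```

Ring centre is (0.495,0.370). Moving above it.

```bash
python3 -m inch '[3,0,0,0,3,0,0,0,1.95,0.25,0,0,0,0,4,0,0,0,4,0]' >/dev/null
python3 -m inch '[0,0,3.2,0,0,0,0,0,0,0,0,0,0,0,0,0,0,0,0,0]'
python3 - <<'E'
from h import *
togo(.495,.370,.079)
snap('side','s2'); cv2.imwrite('pics/s2c.png',cv2.resize(cv2.imread('pics/s2.png')[220:384,90:330],None,fx=3,fy=3))
E
```

```text
clock: 15.4
tcp_pos: [0.4943, 0.3721, 0.1143]
orientation: [-0.002, -0.706, 0.708, 0.009]
wrist_force: [-0.5, -0.6, -0.7]
finger_gap: 0.0594
grip_force: 34.1
shift cm [ 0.24 -0.13  3.53] yaw -1.574
```

View pics/s2c.png

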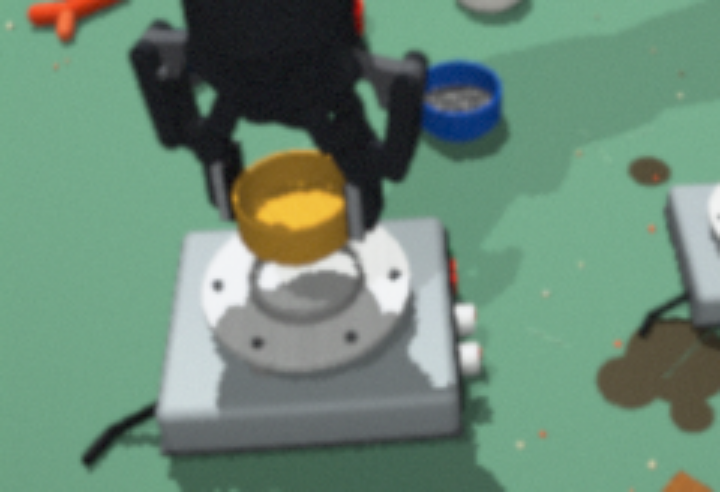

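The pan hangs over the ring. I'll compare pan and ring numerically in the side view, since a shared camera cancels calibration bias.

Run:
```python
from h import *
c=cam('side'); im=cv2.imread('pics/s2.png')
s=get_state(); z0=s['tcp_pos'][2]-.0147
print('pan',find(c,im,'pan',s['tcp_pos'][:2],z0,50))
g=cv2.GaussianBlur(cv2.cvtColor(cv2.imread('pics/side0.png'),cv2.COLOR_BGR2GRAY),(3,3),0).astype(np.float32)
t=np.linspace(0,2*np.pi,200)
def cost(p,r,zz,G,c):
    uv=proj(c,np.c_[p[0]+r*np.cos(t),p[1]+r*np.sin(t),0*t+zz]).astype(np.float32)
    return cv2.remap(G,uv[:,:1],uv[:,1:],cv2.INTER_LINEAR).mean()
G2=cv2.GaussianBlur(cv2.cvtColor(cv2.imread('pics/scene0.png'),cv2.COLOR_BGR2GRAY),(3,3),0).astype(np.float32)
for n,G in(('side',g),('scene',G2)):
  for r,zz in ((.0305,.062),(.0275,.071)):
    print(n,r,min(((cost((x,y),r,zz,G,cam(n)),x,y) for x in np.arange(.48,.51,.001) for y in np.arange(.355,.385,.001))))
c2,i2=snap('scene'); print(find(c2,i2,'pan',s['tcp_pos'][:2],z0,30))
```

```text
pan (array([0.49644153, 0.37097966]), 0.8678267151560278)
side 0.0305 (np.float32(140.84253), np.float64(0.496), np.float64(0.366))
side 0.0275 (np.float32(125.20043), np.float64(0.492), np.float64(0.374))
scene 0.0305 (np.float32(119.89649), np.float64(0.492), np.float64(0.372))Traceback (most recent call last):
  File "<stdin>", line 13, in <module>
  File "<stdin>", line 13, in <genexpr>
  File "h.py", line 5, in cam
    i=eyes.camera_info(n); f=192/np.tan(np.radians(i['fovy'])/2)
ValueError: time passes only in moves, steps and waits
```

```bash
python3 -m inch '[0.2,0,1,0,0,0,0.6,0,0,0,0.5,0,0,0,0.4,0,0,0,0.2,0]'
python3 -m inch '[0,0,0.4,0,0,0,0.2,0,0,0,0.1,0,0,0,0,0,0,0,0,0]'
```

```text
clock: 15.87
tcp_pos: [0.4913, 0.3691, 0.0831]
orientation: [-0.005, -0.706, 0.708, 0.01]
wrist_force: [1.1, -0.0, 0.0]
finger_gap: 0.0597
grip_force: 34.2
clock: 16.28
tcp_pos: [0.4932, 0.3696, 0.0782]
orientation: [-0.003, -0.706, 0.708, 0.009]
wrist_force: [3.3, -0.9, 4.7]
finger_gap: 0.0598
grip_force: 34.5
```

```bash
python3 -m inch '[0,0,0,0,0,0,0,0,0,0,0,0,0,0,0,0,0,0,0,0]' 1
python3 -m inch '[0,0,-2,0,0,0,-3,0,0,0,-4,0,0,0,-4,0,0,0,-2,0]' >/dev/null
python3 -m inch '[-3,0,0,0,-3,0,0,0,-1,0,0,0,0,0,0,0,0,0,0,0]'
python3 - <<'E'
from h import *
c=cam('wrist');w=cv2.cvtColor(eyes.read_camera('wrist'),cv2.COLOR_RGB2BGR);cv2.imwrite('pics/w5.png',w)
e=cam('side');d=cv2.cvtColor(eyes.read_camera('side'),cv2.COLOR_RGB2BGR);cv2.imwrite('pics/s5.png',d)
s=cam('scene');b=cv2.cvtColor(eyes.read_camera('scene'),cv2.COLOR_RGB2BGR)
for x in ((c,w,60),(e,d,40),(s,b,28)): print(find(x[0],x[1],'pan',(.494,.370),.063,x[2]))
cv2.imwrite('pics/c5.png',np.hstack([cv2.resize(w,(400,300)),cv2.resize(d[220:370,90:290],(400,300))]))
E
```

```text
clock: 16.7
tcp_pos: [0.4911, 0.3693, 0.0768]
orientation: [-0.005, -0.706, 0.708, 0.01]
wrist_force: [-0.2, 0.4, 0.2]
finger_gap: 0.0857
grip_force: 0.0
clock: 17.53
tcp_pos: [0.4943, 0.4383, 0.2267]
orientation: [-0.006, -0.706, 0.708, 0.009]
wrist_force: [0.5, -0.3, 0.5]
finger_gap: 0.0852
grip_force: 0.0
(array([0.49401711, 0.36923173]), 0.9165197465212409)
(array([0.49374166, 0.36881365]), 0.9112742680485948)
(array([0.4922241 , 0.37079257]), 0.8612730190188275)
```

View pics/c5.png

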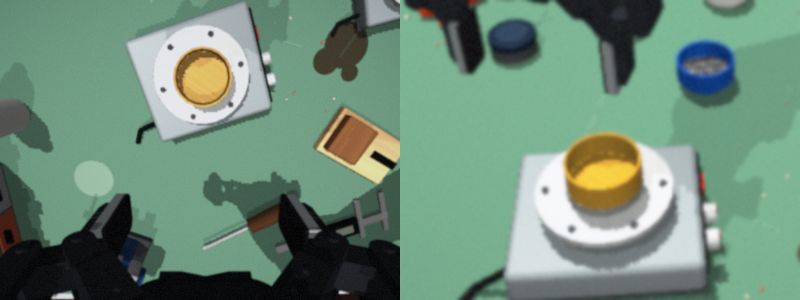

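Pan is home and upright at (0.494,0.369). Next, white.

```bash
python3 -c "
from h import *
togo(.4755,-.0037,.09)"
python3 -m inch '[4,0.17,0,0,4,0.17,0,0,4,0.17,0,0,4,0.17,0,0,4,0.17,0,0]' >/dev/null
python3 -m inch '[4,0.17,0,0,4,0.17,0,0,4,0.17,0,0,4,0.17,0,0,4,0.17,0,0]' >/dev/null
python3 -m inch '[4,0.17,0,0,0.2,0,2,0,0,0,4,0,0,0,4,0,0,0,3,0]' >/dev/null
python3 -m inch '[0,0,0,0,0,0,0,0,0,0,0,0,0,0,0,0,0,0,0,0]' >/dev/null
python3 - <<'E'
from h import *
d=togo(.4755,-.0037,.0145)
e=cam('side');im=cv2.cvtColor(eyes.read_camera('side'),cv2.COLOR_RGB2BGR);cv2.imwrite('pics/s6.png',im)
E
```

```text
shift cm [44.18  1.47 13.51] yaw -1.575
shift cm [ 0.12 -0.27  8.28] yaw -1.574
```

```bash
python3 -m inch '[0.1,-0.1,3,0,0,-0.1,3,0,0,0,1.5,0,0,0,0.8,0,0,0,0,0]' >/dev/null
python3 -m inch '[0,0,0,0,0,0,0,0,0,0,0,0,0,0,0,0,0,0,0,0]'
python3 -m inch '[0,0,0,0,0,0,0,0,0,0,0,0,0,0,0,0,0,0,0,0]' -1 30
python3 -m inch '[0,0,-1,0,0,0,-3,0,0,0,-4,0,0,0,-4,0,0,0,-4,0]'
```

```text
clock: 20.23
tcp_pos: [0.4733, -0.0033, 0.0129]
orientation: [-0.004, -0.706, 0.708, 0.009]
wrist_force: [-0.7, 0.1, -0.2]
finger_gap: 0.0853
grip_force: 0.0
clock: 20.65
tcp_pos: [0.4729, -0.0032, 0.0126]
orientation: [-0.004, -0.706, 0.708, 0.009]
wrist_force: [-1.2, 0.3, 4.4]
finger_gap: 0.0595
grip_force: 31.9
clock: 21.07
tcp_pos: [0.4749, -0.0041, 0.1734]
orientation: [-0.005, -0.706, 0.708, 0.01]
wrist_force: [1.5, -1.4, -1.1]
finger_gap: 0.0595
grip_force: 32.9
```

```bash
python3 -m inch '[-3.73,-0.2,0,0,-3.73,-0.2,0,0,-3.73,-0.2,0,0,-3.73,-0.2,0,0,-3.73,-0.2,0,0]' >/dev/null
python3 -m inch '[-3.73,-0.2,0,0,-3.73,-0.2,0,0,-3.73,-0.2,0,0,-3.73,-0.2,0,0,-3.73,-0.2,0,0]' >/dev/null
python3 -m inch '[0,0,2,0,0,0,2,0,0,0,0,0,0,0,0,0,0,0,0,0]' >/dev/null
python3 - <<'E'
from h import *
s=get_state();z0=s['tcp_pos'][2]-.0126
togo(.494,.369,.098)
e=cam('side');im=cv2.cvtColor(eyes.read_camera('side'),cv2.COLOR_RGB2BGR);cv2.imwrite('pics/s7.png',im)
print('pan',find(e,im,'pan',(.494,.369),.063,40)); print(s['tcp_pos'])
c2=cam('scene');i2=cv2.cvtColor(eyes.read_camera('scene'),cv2.COLOR_RGB2BGR)
for a,b,w in((e,im,42),(c2,i2,26)):print('fine',find(a,b,'fine',s['tcp_pos'][:2],z0,w))
E
```

```text
shift cm [-0.01  0.16  3.67] yaw -1.574
pan (array([0.49220672, 0.37182286]), 0.8181005094583427)
[0.49631321 0.36867302 0.13470218]
fine (array([0.49916558, 0.38638799]), 1.3953696384653331)
fine (array([0.49469827, 0.33945154]), 1.2598617728166026)
```

```bash
python3 -m inch '[0,0.15,1,0,0,0,0.8,0,0,0,0.6,0,0,0,0.5,0,0,0,0.2,0]'
python3 -m inch '[0,0,0.3,0,0,0,0.2,0,0,0,0.1,0,0,0,0,0,0,0,0,0]'
```

```text
clock: 22.83
tcp_pos: [0.4933, 0.3687, 0.1018]
orientation: [-0.006, -0.706, 0.708, 0.01]
wrist_force: [0.6, -0.4, -0.7]
finger_gap: 0.0597
grip_force: 32.9
clock: 23.25
tcp_pos: [0.4942, 0.3693, 0.0979]
orientation: [-0.004, -0.706, 0.708, 0.009]
wrist_force: [0.3, -1.1, 3.0]
finger_gap: 0.0596
grip_force: 35.4
```

Contact is at the seated height (0.0976). Releasing, lifting and checking.

```bash
python3 -m inch '[0,0,0,0,0,0,0,0,0,0,0,0,0,0,0,0,0,0,0,0]' 1 >/dev/null
python3 -m inch '[0,0,-2,0,0,0,-3,0,0,0,-4,0,0,0,-4,0,0,0,-1,0]' >/dev/null
python3 -m inch '[4,0.3,0,0,4,0.3,0,0,4,0.3,0,0,4,0.3,0,0,0,0,0,0]' >/dev/null
python3 - <<'E'
from h import *
d=cv2.cvtColor(eyes.read_camera('side'),cv2.COLOR_RGB2BGR);s=cv2.cvtColor(eyes.read_camera('scene'),cv2.COLOR_RGB2BGR)
e=cam('side')
cv2.imwrite('pics/c8.png',np.hstack([cv2.resize(d[220:370,90:290],(400,300)),cv2.resize(s[110:200,330:450],(400,300))]))
m=find(cam('scene'),s,'med',(.4645,.152),0,24); print(m)
togo(.4645,.152,.09)
E
```

```text
(array([0.46329465, 0.1555084 ]), 0.924672056129765)
shift cm [ 5.61  1.67 14.65] yaw -1.577
```

View pics/c8.png

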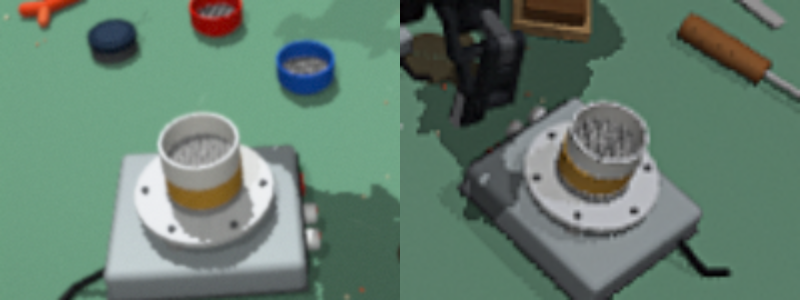

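White is seated flush on the pan. Next, blue.

```bash
python3 -m inch '[2.8,0.8,0,0,2.8,0.8,0,0,0,0,4,0,0,0,4,0,0,0,4,0]' >/dev/null
python3 -m inch '[0,0,2.5,0,0,0,0,0,0,0,0,0,0,0,0,0,0,0,0,0]'
python3 -c "
from h import *
togo(.4645,.152,.0135)"
```

```text
clock: 25.43
tcp_pos: [0.4672, 0.1542, 0.0934]
orientation: [-0.003, -0.706, 0.708, 0.008]
wrist_force: [-0.2, 0.4, -0.1]
finger_gap: 0.0856
grip_force: 0.0
shift cm [0.28 0.14 8.  ] yaw -1.573
```

```bash
python3 -m inch '[0.2,0.1,3,0,0,0,3,0,0,0,1.4,0,0,0,0.6,0,0,0,0,0]' >/dev/null
python3 -m inch '[0,0,0,0,0,0,0,0,0,0,0,0,0,0,0,0,0,0,0,0]'
python3 -m inch '[0,0,0,0,0,0,0,0,0,0,0,0,0,0,0,0,0,0,0,0]' -1 30
python3 -m inch '[0,0,-1,0,0,0,-3,0,0,0,-4,0,0,0,-4,0,0,0,-4,0]'
python3 -c "
from h import *
togo(.494,.369,.16)"
```

```text
clock: 26.27
tcp_pos: [0.4632, 0.152, 0.0121]
orientation: [-0.004, -0.706, 0.708, 0.009]
wrist_force: [-1.0, -0.3, 0.3]
finger_gap: 0.0855
grip_force: 0.0
clock: 26.68
tcp_pos: [0.4627, 0.1519, 0.0118]
orientation: [-0.004, -0.706, 0.708, 0.009]
wrist_force: [-0.6, -0.2, 5.3]
finger_gap: 0.0597
grip_force: 31.9
clock: 27.1
tcp_pos: [0.4649, 0.1507, 0.1733]
orientation: [-0.005, -0.706, 0.708, 0.01]
wrist_force: [1.9, 0.2, -1.1]
finger_gap: 0.06
grip_force: 32.8
shift cm [-21.83  -2.87   1.42] yaw -1.574
```

```bash
python3 -m inch '[-3.63,-0.48,0,0,-3.63,-0.48,0,0,-3.63,-0.48,0,0,-3.63,-0.48,0,0,-3.63,-0.48,0,0]' >/dev/null
python3 -m inch '[-3.63,-0.47,0,0,0,0,1,0,0,0,0,0,0,0,0,0,0,0,0,0]' >/dev/null
python3 - <<'E'
from h import *
s=get_state();z0=s['tcp_pos'][2]-.0118
togo(.494,.369,.1188); print(s['tcp_pos'])
e=cam('side');im=cv2.cvtColor(eyes.read_camera('side'),cv2.COLOR_RGB2BGR)
print(find(e,im,'med',s['tcp_pos'][:2],z0,42),find(e,im,'pan',(.494,.369),.063,40))
E
```

```text
shift cm [-0.14 -0.04  4.34] yaw -1.575
[0.49446299 0.36739017 0.16222226]
(array([0.49648463, 0.36793491]), 0.9060235803417368) (array([0.48529558, 0.38641225]), 0.3598525524650428)
```

```bash
python3 -m inch '[-0.13,0.05,1.2,0,0,0,1,0,0,0,0.8,0,0,0,0.5,0,0,0,0.3,0]'
python3 -m inch '[0,0,0.3,0,0,0,0.2,0,0,0,0.1,0,0,0,0,0,0,0,0,0]'
```

```text
clock: 28.4
tcp_pos: [0.4932, 0.3693, 0.1232]
orientation: [-0.005, -0.706, 0.708, 0.01]
wrist_force: [-0.6, -0.3, -0.3]
finger_gap: 0.0598
grip_force: 32.8
clock: 28.82
tcp_pos: [0.4949, 0.3703, 0.1207]
orientation: [-0.003, -0.706, 0.708, 0.008]
wrist_force: [-2.1, -2.7, 9.9]
finger_gap: 0.0599
grip_force: 38.6
```

```bash
python3 -m inch '[0,0,0,0,0,0,0,0,0,0,0,0,0,0,0,0,0,0,0,0]' 1
python3 -m inch '[0,0,-2,0,0,0,-3,0,0,0,-4,0,0,0,-3,0,0,0,0,0]' >/dev/null
python3 -m inch '[4,0,0,0,4,0,0,0,4,0,0,0,4,0,0,0,0,0,0,0]' >/dev/null
python3 - <<'E'
from h import *
d=cv2.cvtColor(eyes.read_camera('side'),cv2.COLOR_RGB2BGR);s=cv2.cvtColor(eyes.read_camera('scene'),cv2.COLOR_RGB2BGR)
e=cam('side')
cv2.imwrite('pics/c9.png',np.hstack([cv2.resize(d[220:370,90:290],(400,300)),cv2.resize(s[110:200,330:450],(400,300))]))
print(find(e,d,'med',(.494,.369),.107,42),find(cam('scene'),s,'med',(.494,.369),.107,28))
togo(.585,.080,.09)
E
```

```text
clock: 29.23
tcp_pos: [0.4934, 0.3702, 0.1179]
orientation: [-0.005, -0.706, 0.708, 0.009]
wrist_force: [0.2, -0.7, -0.1]
finger_gap: 0.0855
grip_force: 0.0
(array([0.49515267, 0.36996016]), 0.9093191248284098) (array([0.49252376, 0.37396305]), 0.8758527598238715)
shift cm [12.84 -9.32 14.43] yaw -1.577
```

View pics/c9.png

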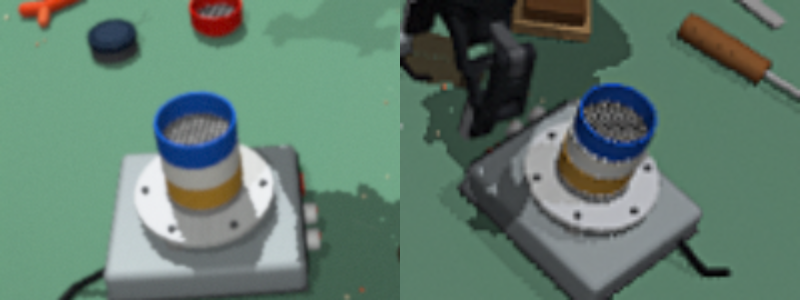

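Blue is seated flush. Next, red.

```bash
python3 -m inch '[3.2,-2.35,0,0,3.2,-2.35,0,0,3.2,-2.35,0,0,3.2,-2.35,0,0,0,0,4,0]' >/dev/null
python3 -m inch '[0,0,4,0,0,0,4,0,0,0,2,0,0,0,0,0,0,0,0,0]'
python3 -c "
from h import *
togo(.5855,.079,.0135)"
```

```text
clock: 31.0
tcp_pos: [0.5854, 0.0833, 0.0932]
orientation: [-0.006, -0.707, 0.708, 0.011]
wrist_force: [0.3, -0.7, -0.5]
finger_gap: 0.0853
grip_force: 0.0
shift cm [ 0.48 -0.19  7.96] yaw -1.572
```

```bash
python3 -m inch '[0.4,-0.1,3,0,0,0,3,0,0,0,1.4,0,0,0,0.5,0,0,0,0,0]' >/dev/null
python3 -m inch '[0,0,0,0,0,0,0,0,0,0,0,0,0,0,0,0,0,0,0,0]'
python3 -m inch '[0,0,0,0,0,0,0,0,0,0,0,0,0,0,0,0,0,0,0,0]' -1 30
python3 -m inch '[0,0,-1,0,0,0,-3,0,0,0,-4,0,0,0,-4,0,0,0,-4,0]'
python3 -c "
from h import *
togo(.494,.369,.18)"
```

```text
clock: 31.83
tcp_pos: [0.5863, 0.0786, 0.0163]
orientation: [-0.004, -0.706, 0.708, 0.009]
wrist_force: [0.1, -0.5, -0.6]
finger_gap: 0.0852
grip_force: 0.0
clock: 32.25
tcp_pos: [0.5858, 0.0786, 0.0159]
orientation: [-0.004, -0.706, 0.708, 0.009]
wrist_force: [-1.5, 0.6, 5.5]
finger_gap: 0.0594
grip_force: 32.8
clock: 32.67
tcp_pos: [0.5881, 0.0775, 0.177]
orientation: [-0.005, -0.706, 0.708, 0.01]
wrist_force: [1.6, -0.0, -1.6]
finger_gap: 0.0598
grip_force: 32.6
shift cm [-29.12   9.5    0.09] yaw -1.574
```

```bash
python3 -m inch '[-3.64,1.18,-0.3,0,-3.64,1.18,-0.3,0,-3.64,1.18,0,0,-3.64,1.18,0,0,-3.64,1.18,0,0]' >/dev/null
python3 -m inch '[-3.64,1.18,0,0,-3.64,1.18,0,0,-3.64,1.18,0,0,0,0,0,0,0,0,0,0]' >/dev/null
python3 -m inch '[0,0,0,0,0,0,0,0,0,0,0,0,0,0,0,0,0,0,0,0]' >/dev/null
python3 - <<'E'
from h import *
s=get_state();z0=s['tcp_pos'][2]-.0159
togo(.494,.3695,.1449); print(s['tcp_pos'])
e=cam('side');im=cv2.cvtColor(eyes.read_camera('side'),cv2.COLOR_RGB2BGR)
print(find(e,im,'coarse',s['tcp_pos'][:2],z0,45),find(e,im,'med',(.494,.369),.107,40))
E
```

```text
shift cm [-0.13  0.12  4.04] yaw -1.576
[0.49600602 0.36792537 0.18523485]
(array([0.4985165 , 0.36763615]), 0.8678369884361116) (array([0.49455424, 0.3712989 ]), 0.8689889239207528)
```

```bash
python3 -m inch '[-0.17,0.25,1,0,0,0,1,0,0,0,0.8,0,0,0,0.5,0,0,0,0.2,0]'
python3 -m inch '[0,0,0.3,0,0,0,0.2,0,0,0,0.1,0,0,0,0,0,0,0,0,0]'
```

```text
clock: 34.38
tcp_pos: [0.4915, 0.3705, 0.1483]
orientation: [-0.006, -0.706, 0.708, 0.01]
wrist_force: [0.2, 1.7, -0.1]
finger_gap: 0.0596
grip_force: 32.7
clock: 34.8
tcp_pos: [0.4926, 0.3711, 0.1448]
orientation: [-0.004, -0.706, 0.708, 0.009]
wrist_force: [0.5, 0.3, 2.6]
finger_gap: 0.059
grip_force: 32.8
```

Seated height matches (0.1448 against the expected 0.1449). Releasing and checking, then a picture of the lid on the way.

```bash
python3 -m inch '[0,0,0,0,0,0,0,0,0,0,0,0,0,0,0,0,0,0,0,0]' 1 >/dev/null
python3 -m inch '[0,0,-2,0,0,0,-3,0,0,0,-4,0,0,0,0,0,0,0,0,0]' >/dev/null
python3 -m inch '[4,-1.8,0,0,4,-1.8,0,0,4,-1.8,0,0,4,-1.8,0,0,4,-1.8,0,0]' >/dev/null
python3 -m inch '[4,-1.8,0,0,4,-1.8,0,0,4,-1.8,0,0,4,-1.8,0,0,3,-1.8,0,0]' >/dev/null
python3 -m inch '[0,0,0,0,0,0,0,0,0,0,0,0,0,0,0,0,0,0,0,0]'
python3 - <<'E'
from h import *
c=cam('wrist');w=cv2.cvtColor(eyes.read_camera('wrist'),cv2.COLOR_RGB2BGR);cv2.imwrite('pics/w10.png',w);np.savez('w10c.npz',K=c[0],D=c[1],o=c[2],M=c[3])
d=cv2.cvtColor(eyes.read_camera('side'),cv2.COLOR_RGB2BGR);s=cv2.cvtColor(eyes.read_camera('scene'),cv2.COLOR_RGB2BGR);cv2.imwrite('pics/s10.png',s)
e=cam('side')
cv2.imwrite('pics/c10.png',np.hstack([cv2.resize(d[220:370,90:290],(400,300)),cv2.resize(w,(400,300))]))
print(find(e,d,'coarse',(.494,.369),.129,42),find(e,d,'med',(.494,.369),.107,42),find(cam('scene'),s,'coarse',(.494,.369),.129,28))
E
```

```text
clock: 36.88
tcp_pos: [0.6639, -0.0005, 0.2283]
orientation: [-0.005, -0.707, 0.707, 0.01]
wrist_force: [-0.2, 0.9, 0.2]
finger_gap: 0.0852
grip_force: 0.0
(array([0.49371952, 0.36911544]), 0.8853695953494485) (array([0.48845714, 0.38704251]), 0.3993278174917408) (array([0.49006323, 0.37451041]), 0.862155660808816)
```

View pics/c10.png

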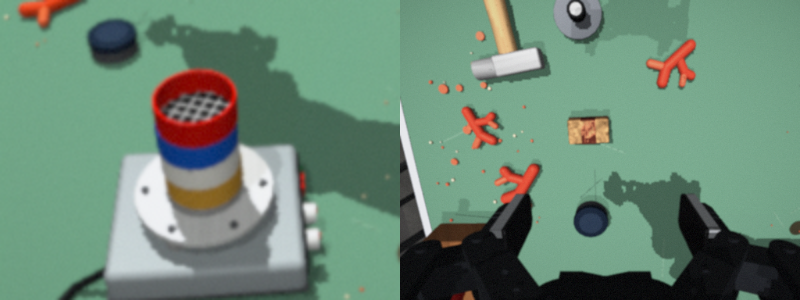

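Red is seated. The lid is at the top edge of the wrist view (full-frame ≈(225,13)), so I step closer for a better look.

```bash
python3 -m inch '[3.5,-1,0,0,3.5,-0.5,0,0,0,0,0,0,0,0,0,0,0,0,0,0]' >/dev/null
python3 - <<'E'
from h import *
rep()
c=cam('wrist');w=cv2.cvtColor(eyes.read_camera('wrist'),cv2.COLOR_RGB2BGR);np.savez('w11c.npz',K=c[0],D=c[1],o=c[2],M=c[3]);cv2.imwrite('pics/w11.png',w)
e=cam('side');d=cv2.cvtColor(eyes.read_camera('side'),cv2.COLOR_RGB2BGR);cv2.imwrite('pics/s11.png',d)
p=proj(c,[[.688,-.135,.037]])[0]; print(p)
x,y=int(p[0]),max(int(p[1]),60)
cv2.imwrite('pics/c11.png',cv2.resize(w[y-60:y+60,x-80:x+80],(640,480),interpolation=cv2.INTER_CUBIC)); print(x-80,y-60)
E
```

```text
J [-0.224  0.557  0.384  1.418  0.003 -1.792] tcp [ 0.6792 -0.0718  0.2276] xax [-0.003 -1.    -0.007] zax [-0.02   0.007 -1.   ] t 37.5
[249.39524814 103.9022327 ]
169 43
```

View pics/c11.png

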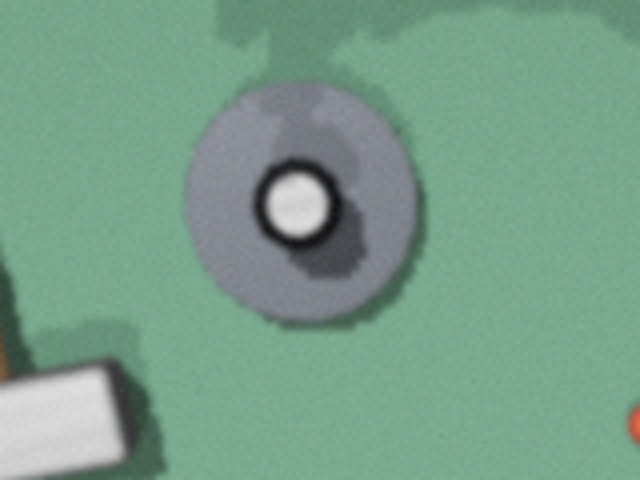

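Run:
```python
from h import *
z=np.load('w11c.npz');c=(z['K'],z['D'],z['o'],z['M'])
a=onplane(c,(243.5,94),.037)[0];b=onplane(c,(244.5,93),.011)[0];print(a,b); g=(a+b)/2
togo(*g,.028); togo(*g,.09)
```

```text
[ 0.69345047 -0.14413025] [ 0.69335715 -0.1447591 ]
shift cm [ 7.48 -1.83 19.9 ] yaw -1.573
shift cm [ 7.44 -1.71 13.7 ] yaw -1.573
```

```bash
python3 -m inch '[3.7,-0.85,0,0,3.7,-0.85,0,0,0,0,4,0,0,0,4,0,0,0,4,0]' >/dev/null
python3 -m inch '[0,0,2,0,0,0,0,0,0,0,0,0,0,0,0,0,0,0,0,0]' >/dev/null
python3 -c "
from h import *
togo(.6934,-.1444,.0275)"
```

```text
shift cm [-0.06  0.1   6.26] yaw -1.573
```

```bash
python3 -m inch '[0,0.1,3,0,0,0,2,0,0,0,0.8,0,0,0,0.3,0,0,0,0,0]' >/dev/null
python3 -m inch '[0,0,0,0,0,0,0,0,0,0,0,0,0,0,0,0,0,0,0,0]'
python3 -m inch '[0,0,0,0,0,0,0,0,0,0,0,0,0,0,0,0,0,0,0,0]' -1 30
python3 -m inch '[0,0,0,0,0,0,0,0,0,0,0,0,0,0,0,0,0,0,0,0]'
```

```text
clock: 39.22
tcp_pos: [0.6916, -0.145, 0.0265]
orientation: [-0.004, -0.706, 0.708, 0.009]
wrist_force: [-0.1, -0.2, -0.8]
finger_gap: 0.0852
grip_force: 0.0
clock: 39.63
tcp_pos: [0.6912, -0.1449, 0.0257]
orientation: [-0.005, -0.706, 0.708, 0.009]
wrist_force: [0.6, -0.4, -1.1]
finger_gap: 0.0254
grip_force: 0.0
clock: 40.05
tcp_pos: [0.6913, -0.1449, 0.026]
orientation: [-0.005, -0.706, 0.708, 0.009]
wrist_force: [-0.3, -0.6, 1.9]
finger_gap: 0.0205
grip_force: 29.6
```

```bash
python3 -m inch '[0,0,-1,0,0,0,-3,0,0,0,-4,0,0,0,-4,0,0,0,-4,0]'
python3 -m inch '[-3.67,1.41,-2,0,-3.67,1.41,-2,0,-3.67,1.41,-1,0,-3.67,1.41,0,0,-3.67,1.41,0,0]' >/dev/null
python3 -m inch '[-3.67,1.41,0,0,-3.67,1.41,0,0,-3.67,1.41,0,0,-3.67,1.41,0,0,-3.67,1.41,0,0]' >/dev/null
python3 -m inch '[-3.67,1.41,0,0,-3.67,1.41,0,0,-3.67,1.41,0,0,-3.67,1.41,0,0,0,0,0,0]' >/dev/null
python3 -m inch '[0,0,0,0,0,0,0,0,0,0,0,0,0,0,0,0,0,0,0,0]'
python3 - <<'E'
from h import *
togo(.494,.3695,.195)
d=cv2.cvtColor(eyes.read_camera('side'),cv2.COLOR_RGB2BGR);s=cv2.cvtColor(eyes.read_camera('scene'),cv2.COLOR_RGB2BGR)
e=cam('side');print(find(e,d,'coarse',(.494,.369),.129,42))
cv2.imwrite('pics/c12.png',np.hstack([cv2.resize(d[180:330,90:290],(400,300)),cv2.resize(s[80:200,330:450],(400,300))]))
E
```

```text
clock: 40.47
tcp_pos: [0.6937, -0.1457, 0.1876]
orientation: [-0.005, -0.706, 0.708, 0.01]
wrist_force: [0.5, -0.8, -0.1]
finger_gap: 0.0205
grip_force: 29.5
clock: 42.13
tcp_pos: [0.5018, 0.3627, 0.2409]
orientation: [-0.005, -0.705, 0.709, 0.009]
wrist_force: [-0.4, 0.2, -0.2]
finger_gap: 0.0204
grip_force: 29.6
shift cm [-0.64  0.69  4.61] yaw -1.576
(array([0.49375964, 0.36939208]), 0.8743065972121522)
```

View pics/c12.png

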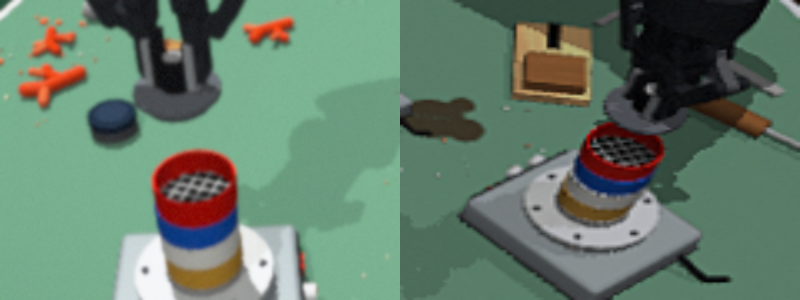

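The lid is held level by the knob. Aligning and lowering.

```bash
python3 -m inch '[-0.65,0.7,0,0,0,0,2,0,0,0,1.8,0,0,0,0,0,0,0,0,0]' >/dev/null
python3 -m inch '[0,0,0,0,0,0,0,0,0,0,0,0,0,0,0,0,0,0,0,0]' >/dev/null
python3 - <<'E'
from h import *
togo(.494,.3695,.177)
d=cv2.cvtColor(eyes.read_camera('side'),cv2.COLOR_RGB2BGR); s=cv2.cvtColor(eyes.read_camera('scene'),cv2.COLOR_RGB2BGR)
cv2.imwrite('pics/c13.png',np.hstack([cv2.resize(d[180:330,90:290],(400,300)),cv2.resize(s[80:200,330:450],(400,300))]))
# expected lid disc edge vs drawing
E
```

```text
shift cm [ 0.16 -0.09  2.66] yaw -1.574
```

```bash
python3 -m inch '[0.1,0,0.8,0,0,0,0.7,0,0,0,0.5,0,0,0,0.3,0,0,0,0.1,0]'
python3 -m inch '[0,0,0.2,0,0,0,0.1,0,0,0,0,0,0,0,0,0,0,0,0,0]'
```

```text
clock: 43.58
tcp_pos: [0.4923, 0.3697, 0.1777]
orientation: [-0.005, -0.706, 0.708, 0.01]
wrist_force: [0.2, -0.7, -0.6]
finger_gap: 0.0207
grip_force: 29.6
clock: 44.0
tcp_pos: [0.4931, 0.3702, 0.1768]
orientation: [-0.004, -0.706, 0.708, 0.009]
wrist_force: [-1.6, -1.1, 4.8]
finger_gap: 0.0208
grip_force: 30.2
```

Contact at the seated height (0.177). Releasing, clearing away and taking the last look.

```bash
python3 -m inch '[0,0,0,0,0,0,0,0,0,0,0,0,0,0,0,0,0,0,0,0]' 1 >/dev/null
python3 -m inch '[0,0,0,0,0,0,-2,0,0,0,-3,0,0,0,-3,0,0,0,-3,0]'
python3 -m inch '[3.5,0,0,0,3.5,0,0,0,3.5,0,0,0,3.5,0,0,0,3.5,0,0,0]' >/dev/null
python3 -m inch '[0,0,0,0,0,0,0,0,0,0,0,0,0,0,0,0,0,0,0,0]'
python3 - <<'E'
from h import *
d=cv2.cvtColor(eyes.read_camera('side'),cv2.COLOR_RGB2BGR); s=cv2.cvtColor(eyes.read_camera('scene'),cv2.COLOR_RGB2BGR)
cv2.imwrite('pics/c14.png',np.hstack([cv2.resize(d[170:350,80:320],(400,300)),cv2.resize(s[90:200,325:455],(400,300))]))
E
```

```text
clock: 44.83
tcp_pos: [0.4947, 0.3691, 0.2869]
orientation: [-0.005, -0.706, 0.708, 0.009]
wrist_force: [1.0, 0.4, -0.2]
finger_gap: 0.0855
grip_force: 0.0
clock: 45.67
tcp_pos: [0.4944, 0.1953, 0.2847]
orientation: [-0.005, -0.707, 0.708, 0.009]
wrist_force: [-0.8, -0.3, -0.3]
finger_gap: 0.0853
grip_force: 0.0
```

View pics/c14.png

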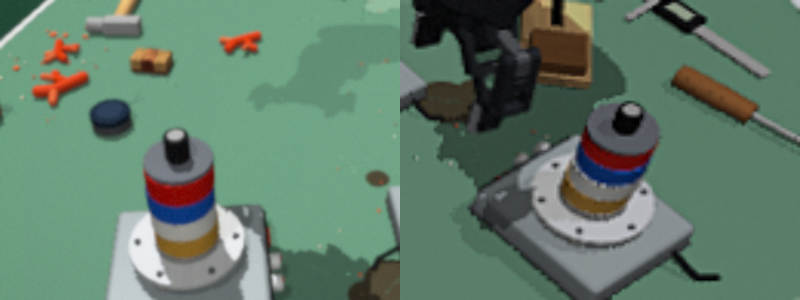

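The stack is complete, straight and flush, with the lid home and the bystanders where they were. Handing in.

```bash
python3 -c "
from workcell import env
print(env.hand_in())"
```

```text
the job is handed in; nothing more can be done
None
```

The stack is built in the larger shaker's ring in the order asked (pan, white, blue, red, lid) and handed in at about 46 s; the last pictures show every piece flush and upright, but `hand_in()` gave no verdict.

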